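Uncover a control unit and put its test spot under the probe

TASK

Lift the loose white cover off the control unit and set it down, without dropping it, handle up on the middle of the blue pad. Then slide the open unit along its rails, without lifting or tipping it, until the yellow test spot on its board is right under the probe tip; push the probe's red knob down until the tip rests on the spot and leave it down; last, press the green start button fully in. Do not disturb the meter, the jar, the screwdriver or the spool.

Things in the scene. Friction and masses are not known exactly. Their poses are not given: they have to be found in the camera images.
- cover: white cover, loose on the unit, about 0.15 kg: plate 106 (x) x 156 (y) x 6 mm, with a 4 mm lip (85 x 135 mm) under it that sits inside the housing walls with 2.5 mm play. Origin: centre of the lip's underside; plate from z = 4 to 10 mm. Central black rib handle 16 mm thick (x), 70 mm long (y), from z = 10 to 44 mm. z up, y along its length.
- unit: grey open-topped housing with a green circuit board, 100 (x) x 150 (y) x 45 mm, 0.6 kg, walls 5 mm, board top 22 mm above its underside, components up to 14 mm tall. Origin: centre of its underside. Stands on the station's bed between two rails (18 mm tall, 1.5 mm play each side); slides along the station's y. Two yellow stripes on its side walls are level with the test spot.
- test_spot (a point): centre of the yellow test spot, an 18 mm disc with a brass centre on the board's top, at (12, 40, 22) mm in the unit's frame. Hidden by the cover at the start.
- station: fixed black bed 130 (x) x 460 (y) x 12 mm with two aluminium rails along y, rail tops 30 mm above the bench. Origin: centre of its underside; y along the rails, towards the probe end. A column (x 77 to 107, y 182 to 218 mm) carries an L-shaped arm, from 115 to 145 mm above the bench: along x at y = 200 mm, then 28 mm wide along y at x = 12 mm, its free end (y = 105 mm) holding the probe.
- probe_tip (a point): lower end of the steel probe held in the station's arm, at (12, 120) mm in the station's frame; raised it is 66 mm above the bench (9 mm over the housing's rim). It moves only up and down with the probe.
- probe_knob (a point): centre of the flat top of the red knob on the probe (42 mm across, 18 mm tall), 214 mm above the bench when raised. Push down on it.
- probe (a joint): how far the probe is pushed down (m): 0 raised; it meets the unit's board at 0.032; stop at 0.040. Takes about 4 N and stays where left.
- pad: flat blue pad fixed on the bench, 130 (x) x 180 (y) x 4 mm. Origin: centre of its underside. It lies on the left or right, nearer the robot than the station.
- start_button (a joint): how far the green start button is pressed (m): 0 out, 0.006 fully in at 5 N; springs back.
- start_button_top (a point): centre of the green button's top (36 mm across), on a fixed grey pod 90 x 120 x 40 mm on the other side from the blue pad. Press straight down.
- meter: yellow multimeter lying flat, 85 x 170 x 45 mm, bystander. Origin: centre of its underside.
- jar: teal jar, 68 mm wide, 75 mm tall, bystander. Origin: centre of its underside.
- screwdriver: screwdriver with red handle lying on the bench before the station, bystander. Origin: under its middle.
- spool: steel wire spool with black flanges, 64 mm wide, 40 mm tall, bystander. Origin: centre of its underside.

How it is judged:
On the way, in this order (a step that is already met when the one before it is completed fails the run):
1. the cover is lifted clear of the unit, upright (z of cover in the frame of unit above 0.055 m and angle between cover's own z axis and vertical below 0.35 rad), for 0.1 s.
2. the cover lies handle up on the blue pad, let go (horizontal distance between cover and pad below 0.045 m and height (world z) of cover below 0.01 m and angle between cover's own z axis and vertical below 0.08 rad and contact force between cover and the arm below 0.1 N and contact force between cover and the fingers below 0.1 N), for 0.2 s.
3. the test spot is under the raised probe tip, the unit at rest (horizontal distance between test_spot and probe_tip below 0.007 m and value of joint probe below 0.012 m and linear speed of unit below 0.02 m/s), for 0.2 s.
4. the probe is pushed down until its tip meets the spot (horizontal distance between test_spot and probe_tip below 0.007 m and value of joint probe above 0.029 m), for 0.2 s.
5. the start button is pressed in (value of joint start_button above 0.0045 m), for 0.02 s.
At the end, for the whole second after the job is handed in: The cover lies flat, handle up, on the blue pad, its centre within 45 mm of the pad's centre; the unit stands flat between its rails with the test spot within 7 mm (horizontally) of the probe tip; the probe is down on the board (joint over 0.029); all at rest (all of step 4 and horizontal distance between cover and pad below 0.045 m and height (world z) of cover below 0.01 m and angle between cover's own z axis and vertical below 0.08 rad and angle between unit's own z axis and vertical below 0.05 rad and linear speed of each of cover, unit below 0.03 m/s); the robot touches nothing.
It fails at once if the cover is dropped or thrown down (faster than 0.6 m/s within 30 mm of the bench) (height (world z) of cover below 0.03 m and linear speed of cover above 0.6 m/s).
It fails at once if the unit is lifted off its bed or tipped (z of unit in the frame of station above 0.025 m or angle between unit's own z axis and vertical above 0.15 rad).
It fails at once if the meter, jar, screwdriver or spool is moved more than 30 mm or tipped over (distance of any of meter, jar, screwdriver, spool from where it was at the start of the episode above 0.03 m or angle between any of meter, jar, spool's own z axis and vertical above 0.3 rad).
It also fails if it takes over 72 s, if anything falls off the work surface, if the arm or the gripper's body presses on something with over 40 N, if the wrist force passes 120 N, or if a joint passes its speed limit or range.

ROBOT

A 7-joint arm with a two-finger parallel gripper is mounted at the origin on the work surface. World frame = base frame: x ahead of the robot, y to its left, z up, the work surface at z = 0. Lengths are in m, angles in rad, forces in N, time in s.
With the tool pointing down it reaches from about 0.425 to 1.025 m from the base axis. Payload 9.4 kg.
Tool frame: the origin (TCP) lies midway between the tips of the shut fingers; the grasp point (between the pads) lies 19 mm behind it (grip_point_offset is the z of the grasp point in the tool frame, in m); z points along the fingers, y is the line along which they close (so a half turn about z gives the same grasp; the last joint's range is limited). The gripper opens to 93 mm and grips with 3 to 60 N. Pads are 15 mm wide; open, the fingers measure 128 mm over their backs; the gripper's body (75 mm by 188 mm) begins 65 mm behind the grasp point.
Start: joints at [1.071, 0.599, -0.003, 1.599, 0.002, 0.943, -0.08], TCP at [0.297, -0.661, 0.219] pointing down, gripper open.
Joint ranges: [-2.57, 2.57], [-0.35, 1.97], [-1.29, 1.29], [0.11, 2.56], [-1.05, 4.19], [0.11, 1.86], [-2.63, 2.63]. Speed limits (rad/s): [2.22, 2.22, 3.01, 3.01, 3.14, 3.14, 3.14].

INTERFACE

Orientations are given as [roll, pitch, yaw] about the fixed x, y, z axes, in that order (R = Rz(yaw) Ry(pitch) Rx(roll)).
In Python, from workcell import * gives the robot as it stands.
- The arm moves only by the tool arm_command, never from a script. Its argument "steps" is a list of rows, each a list of 5 numbers: the shift along the tool's x, y, z each as a share of 0.1 m, from -1 to 1, then the turn about the tool's z as a share of pi/2 rad, from -1 to 1, then the finger opening in mm, from 0 to 93. A call has 1 to 8 rows; each row is the pose to reach, as a shift and turn from the pose commanded when the call began, along the tool's axes at that moment; what a row does not reach only later rows make up. A row lasts 1/10 s, in which the tool goes at most 50 mm and 8.59 degrees, less where a joint would pass 70% of its speed; a pose out of reach is approached as far as the arm can. A call with a number of a shift or a turn outside -1 to 1 is refused whole. A call with a gripper value outside its range is refused whole. The fingers move at their own pace and stop on an object; "grip_force" is the grip in N (left out, the last holds). Time passes only in rows, so rows that repeat a pose let the fingers close. It gives the time, the measured TCP pose, the force, the opening and the grip force at its end, in the units of the state.
- get_state(): the state, without advancing time (a new reading comes with each control period).
- get_image(name): name is "scene" or "top"; returns a dict with "color" (480x640x3 uint8, red, green, blue), "K" (3x3 intrinsics, pixels), "extrinsics" (4x4, takes a point from world to camera coordinates). Camera axes: x right, y up, looking along -z (the intrinsics and any distortion apply to the point x, -y, -z); pixel columns grow to the right and rows downward; lengths in m; the calibration is good to about 2 mm. A picture is of the moment at which its call begins. There is no depth.
- finish_job(): hands the job in; it is judged then, once.
Trained networks look in the newest picture that a camera, given by its name, has taken for a name from the list of things; names that differ only in an ending like _2 or _b are one class to them, and where a whole thing is asked for, a point or a joint stands for the part that bears it (a point fixed in the world has none). Each returns a list of dicts, best first, with "confidence" (0 to 1); they miss things now and then, are a little off and sometimes report something else, mostly with a low value. They report only what shows in the picture. A call takes as long as a camera call.
- find_in(target, camera): "xyz" ([x, y, z] in m, in the coordinates of the camera as it stood for that picture, good to about 4 mm: the middle of the surface that is visible of it).
- pinpoint(target, camera): "xyz" ([x, y, z] in m, in the coordinates of the camera as it stood for that picture, good to about 4 mm: a listed point, or the origin of a listed thing).
The state is a dict: "time": time; "joint_positions": joint angles; "qvel": joint speeds; "joint_torque": joint torques, N m; "tcp_pos": TCP position; "orientation": TCP orientation; "force": force on the tool from outside, world axes, zero at the start; "moment": the same for the moment, N m; "grip_width": opening from 0.0 (shut) to 1.0 (fully open); "grasp_force": force on a finger pad.
Only numpy, scipy, OpenCV 4.12 (cv2) and the standard library are available. Lean on these libraries where they do the work, as an engineer would, in place of code of your own. Each camera call takes 0.05 s, during which the arm holds its last target. There are 200 camera calls.

## Working session

There is one attempt and no reset: what is moved stays moved. The work goes in short steps, Python scripts to look and compute and a tool call to move; the robot and the scene stay as the last step left them, time stands still between calls to the robot, and variables do not carry over. Pictures are saved under pics/ and viewed, at most 10 in all, crops included, and the job is handed in when it is done.

Besides the shell and the picture viewer there is one more tool, called after ">>>" as a command line: name --pt "numbers of a row" for each row, then --argument value for the rest. arm_command: Moves the arm, as the interface text tells. Its arguments: {"type":"object","properties":{"steps":{"type":"array","items":{"type":"array","items":{"type":"number"}}},"grip_force":{"type":"number"}},"required":["steps"]}

```bash
mkdir -p pics; cat > h.py <<'E'
from workcell import *
import numpy as np, cv2
def w(cam_xyz,E): return (np.linalg.inv(E)@np.r_[cam_xyz,1])[:3]
def look(names,cams=("scene","top"),fn=pinpoint,save=None):
    for c in cams:
        im=get_image(c)
        if save: cv2.imwrite(f"pics/{save}_{c}.png",im["color"][:,:,::-1])
        for n in names:
            for d in fn(n,c)[:2]:
                print(c,n,np.round(w(d["xyz"],im["extrinsics"]),4),round(d["confidence"],2))
E
python3 - <<'E'
from h import *
look(["cover","unit","station","probe_tip","probe_knob","pad","start_button_top","meter","jar","screwdriver","spool"],save="a")
s=get_state();print(s["time"],s["tcp_pos"],s["orientation"])
E
```

```text
scene cover [ 0.6535 -0.0606  0.0532] 0.8
scene unit [ 0.6499 -0.061   0.0055] 0.65
scene unit [ 0.494  -0.5434 -0.0013] 0.2
scene station [0.64   0.0101 0.0009] 0.97
scene station [0.3787 0.299  0.0596] 0.65
scene probe_tip [0.637  0.1339 0.0587] 0.56
scene probe_tip [0.6342 0.1316 0.2125] 0.5
scene probe_knob [0.6362 0.131  0.2103] 0.56
scene pad [ 0.3789 -0.2907 -0.0031] 0.62
scene pad [ 0.6521 -0.0587  0.0534] 0.16
scene start_button_top [ 0.6554 -0.0155  0.0347] 0.61
scene start_button_top [0.3771 0.2978 0.0603] 0.53
scene meter [ 0.6554 -0.4755 -0.0019] 0.78
scene jar [6.198e-01 3.838e-01 2.000e-04] 0.94
scene screwdriver [ 0.4145  0.0133 -0.0009] 0.54
scene spool [ 0.4942 -0.5449 -0.0022] 0.54
top cover [ 0.649  -0.0593  0.0553] 0.56
top unit [ 6.202e-01  3.808e-01 -2.000e-04] 0.27
top station [0.6403 0.0135 0.002 ] 0.93
top probe_tip [0.6362 0.1309 0.0659] 0.74
top probe_knob [0.6412 0.1328 0.2086] 0.88
top probe_knob [ 0.6523 -0.4768  0.0022] 0.28
top pad [ 0.3818 -0.2938  0.0011] 0.81
top start_button_top [0.3771 0.3022 0.0568] 0.73
top start_button_top [ 0.4924 -0.5469 -0.0048] 0.59
top meter [ 0.6516 -0.4783 -0.0033] 0.96
top jar [ 0.6194  0.3807 -0.001 ] 0.61
top jar [ 3.818e-01 -2.912e-01 -1.000e-04] 0.18
top screwdriver [0.4127 0.0115 0.0059] 0.81
top spool [ 0.4898 -0.5457 -0.0035] 0.88
1.2 [ 0.29745931 -0.66113599  0.21858647] [-3.14150905e+00  3.10567812e-05  4.22813640e-01]
```

View pics/a_top.png

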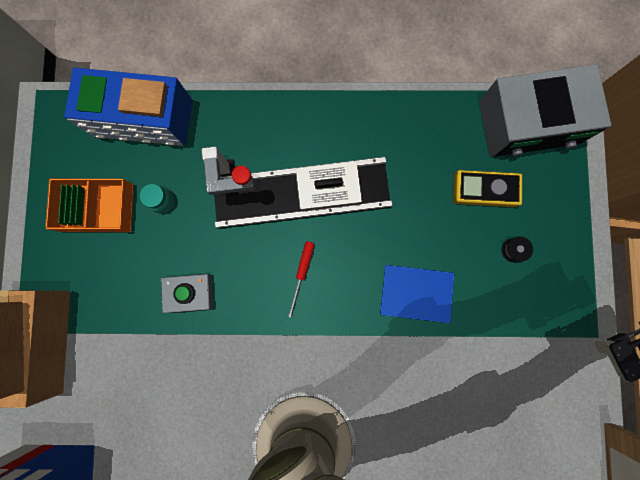

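View pics/a_scene.png

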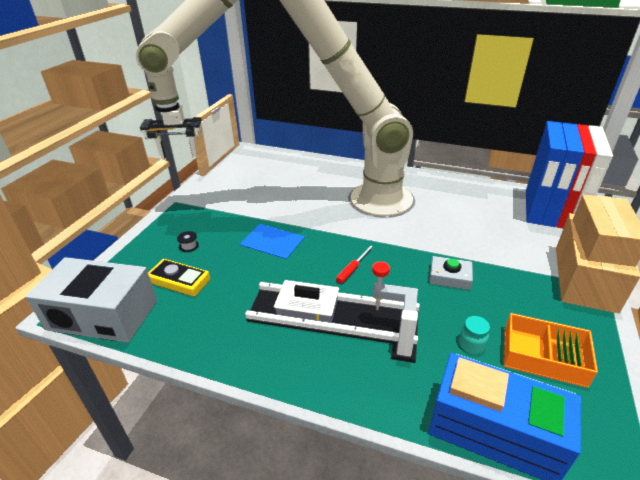

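```bash
cat >> h.py <<'E'
def ray(pix,z,im):
    E=im["extrinsics"]; R=E[:3,:3]; c=-R.T@E[:3,3]
    p=np.c_[np.atleast_2d(pix).astype(float),np.ones(len(np.atleast_2d(pix)))]
    d=(np.linalg.inv(im["K"])@p.T).T; d=(d*[1,-1,-1])@R
    return c+d*((z-c[2])/d[:,2])[:,None]
def rect(mask,z,im):
    cs,_=cv2.findContours(mask.astype(np.uint8),cv2.RETR_EXTERNAL,cv2.CHAIN_APPROX_NONE)
    k=max(cs,key=cv2.contourArea)[:,0]
    P=ray(k,z,im)[:,:2]
    return cv2.minAreaRect((P*1000).astype(np.float32))
E
python3 - <<'E'
from h import *
im=get_image("top"); c=im["color"].astype(int); r,g,b=c[...,0],c[...,1],c[...,2]
print(np.round(im["K"],1).tolist(), np.round(np.linalg.inv(im["extrinsics"])[:3,3],3))
m=(b>150)&(r<90); m[:250]=0; m[:,:350]=0; m[:,480:]=0; print("pad",rect(m,.004,im))
# near rail outer edge: last bright pixel per column
pts=[]
for u in range(230,385):
    v=np.where((c[180:235,u].min(1)>120))[0]
    if len(v): pts.append((u,180+v.max()))
P=ray(pts,.03,im)[:,:2]; l=cv2.fitLine(P.astype(np.float32),cv2.DIST_HUBER,0,1e-3,1e-3).ravel()
print("near rail dir",l,np.degrees(np.arctan2(-l[0],l[1])))
pts=[]
for u in range(265,380):
    v=np.where((c[150:190,u].min(1)>120))[0]
    if len(v): pts.append((u,150+v.min()))
P=ray(pts,.03,im)[:,:2]; l=cv2.fitLine(P.astype(np.float32),cv2.DIST_HUBER,0,1e-3,1e-3).ravel()
print("far rail dir",l,np.degrees(np.arctan2(-l[0],l[1])))
m=np.zeros(r.shape,bool); sub=c[172:196,308:350].max(2)<70; m[172:196,308:350]=sub; print("handle",rect(m,.097,im))
m=np.zeros(r.shape,bool); sub=c[150:220,298:362].min(2)>0; 
m=(r>170)&(g>170)&(b>170); m[:165]=0; m[208:]=0;m[:,:290]=0;m[:,:]=m; m[:,365:]=0
m=cv2.morphologyEx(m.astype(np.uint8),cv2.MORPH_OPEN,np.ones((9,9))) ; print("cover",rect(m,.063,im))
m=(r>150)&(g<70)&(b<70); m[:160]=0; m[190:]=0; m[:,:225]=0;m[:,260:]=0; print("knob",rect(m,.214,im))
m=(g>120)&(r<90)&(b<110); m[:275]=0; m[310:]=0; m[:,:165]=0;m[:,205:]=0; print("btn",rect(m,.058,im))
E
```

```text
[[434.8, 0.0, 322.4], [0.0, 434.8, 241.5], [0.0, 0.0, 1.0]] [ 0.386 -0.057  1.137]
pad ((379.0604248046875, -290.9232177734375), (178.3070831298828, 128.14051818847656), 83.78010559082031)
near rail dir [ 0.1281674  -0.99175256  0.57844985 -0.00561343] -172.63629
far rail dir [ 0.12807377 -0.99176466  0.7114386  -0.04338262] -172.6417
handle ((645.8253173828125, -60.10029983520508), (21.728775024414062, 67.26386260986328), 7.117542743682861)
cover ((643.5819702148438, -3.6928443908691406), (103.59862518310547, 40.942359924316406), 6.9639763832092285)
knob ((635.8199462890625, 131.80349731445312), (35.6910400390625, 37.30287170410156), 0.2593913972377777)
btn ((376.2568664550781, 300.1952819824219), (29.460391998291016, 30.020689010620117), 0.4017041325569153)
```

>>> arm_command --pt "1 -0.71 0 -0.812 93" --pt "1 -0.71 0 -0.812 93" --pt "1 -0.71 0 -0.812 93" --pt "1 -0.71 0 -0.812 93" --pt "1 -0.71 0 -0.812 93" --pt "1 -0.71 0 -0.812 93" --pt "1 -0.71 0 -0.812 93" --pt "1 -0.71 0 -0.812 93"

```text
time: 2.05
tcp_pos: [0.3595, -0.5554, 0.2187]
orientation: [-3.142, 0.0, 1.629]
force: [0.9, 0.5, -0.3]
grip_width: 0.999
grasp_force: 0.0
```

>>> arm_command --pt "1 0.66 0 -0.045 93" --pt "1 0.66 0 -0.045 93" --pt "1 0.66 0 -0.045 93" --pt "1 0.66 0 -0.045 93"

```text
time: 2.45
tcp_pos: [0.4227, -0.4487, 0.2191]
orientation: [3.14, -0.001, 1.699]
force: [-0.5, -0.6, -0.0]
grip_width: 0.996
grasp_force: 0.0
```

>>> arm_command --pt "1 0.7 0 0 93" --pt "1 0.7 0 0 93" --pt "1 0.7 0 0 93" --pt "1 0.7 0 0 93"

```text
time: 2.85
tcp_pos: [0.4793, -0.3418, 0.219]
orientation: [3.14, -0.0, 1.698]
force: [-0.1, -0.3, -0.6]
grip_width: 1.002
grasp_force: 0.0
```

>>> arm_command --pt "1 0.7 0 0 93" --pt "1 0.7 0 0 93" --pt "1 0.7 0 0 93" --pt "1 0.7 0 0 93"

```text
time: 3.25
tcp_pos: [0.5362, -0.2349, 0.2188]
orientation: [3.141, -0.0, 1.697]
force: [0.5, -0.1, -0.0]
grip_width: 1.004
grasp_force: 0.0
```

>>> arm_command --pt "0.9 0.7 0 0 93" --pt "0.9 0.7 0 0 93" --pt "0.9 0.7 0 0 93" --pt "0.9 0.7 0 0 93"

```text
time: 3.65
tcp_pos: [0.5939, -0.1386, 0.2184]
orientation: [3.142, 0.0, 1.695]
force: [-0.9, -0.8, 0.1]
grip_width: 0.998
grasp_force: 0.0
```

>>> arm_command --pt "0.69 0.65 0.3 0 93" --pt "0.69 0.65 0.3 0 93" --pt "0.69 0.65 0.6 0 93" --pt "0.69 0.65 0.6 0 93" --pt "0.69 0.65 0.6 0 93"

```text
time: 4.15
tcp_pos: [0.6481, -0.066, 0.1583]
orientation: [-3.139, 0.002, 1.69]
force: [-0.5, -0.7, 0.5]
grip_width: 1.0
grasp_force: 0.0
```

```bash
python3 - <<'E'
from h import *
look(["cover"],save="b")
s=get_state();print(s["time"],s["tcp_pos"],s["orientation"])
E
```

```text
scene cover [ 0.6523 -0.0584  0.0511] 0.88
scene cover [ 0.6554 -0.4743 -0.0031] 0.7
top cover [ 0.6488 -0.0573  0.0549] 0.83
top cover [4.108e-01 1.190e-02 1.000e-04] 0.58
4.35 [ 0.64942855 -0.06412787  0.16009816] [3.13997032e+00 1.11423531e-03 1.69113647e+00]
```

>>> arm_command --pt "0.05 0 0.3 -0.005 93" --pt "0.05 0 0.6 -0.005 93" --pt "0.05 0 0.8 -0.005 93" --pt "0.05 0 0.91 -0.005 93" --pt "0.05 0 0.91 -0.005 93"

```text
time: 4.85
tcp_pos: [0.6481, -0.0577, 0.0671]
orientation: [-3.14, 0.0, 1.701]
force: [-0.0, 0.0, 0.8]
grip_width: 0.998
grasp_force: 0.0
```

>>> arm_command --pt "0 0 0 0 8" --pt "0 0 0 0 8" --pt "0 0 0 0 8" --pt "0 0 0 0 8" --pt "0 0 0 0 8" --pt "0 0 0 0 8" --pt "0 0 0 0 8" --pt "0 0 0 0 8" --grip_force 25

```text
time: 5.65
tcp_pos: [0.6486, -0.0572, 0.0676]
orientation: [-3.142, -0.0, 1.701]
force: [1.1, 1.1, 0.0]
grip_width: 0.363
grasp_force: 0.0
```

>>> arm_command --pt "0 0 0 0 8" --pt "0 0 0 0 8" --pt "0 0 0 0 8" --pt "0 0 0 0 8" --pt "0 0 0 0 8"

```text
time: 6.15
tcp_pos: [0.6486, -0.0571, 0.0676]
orientation: [3.142, -0.0, 1.701]
force: [0.1, -1.3, -0.9]
grip_width: 0.171
grasp_force: 25.0
```

>>> arm_command --pt "0 0 -0.1 0 8" --pt "0 0 -0.2 0 8" --pt "0 0 -0.4 0 8" --pt "0 0 -0.6 0 8" --pt "0 0 -0.8 0 8" --pt "0 0 -1 0 8" --pt "0 0 -1 0 8"

```text
time: 6.85
tcp_pos: [0.6502, -0.0571, 0.1711]
orientation: [3.137, 0.001, 1.701]
force: [0.3, 0.0, -0.9]
grip_width: 0.171
grasp_force: 25.0
```

```bash
python3 - <<'E'
from h import *
look(["cover","unit","test_spot"],save="c")
s=get_state();print(s["time"],s["tcp_pos"],s["orientation"],s["force"],s["grip_width"],s["grasp_force"])
E
```

```text
scene cover [ 0.6532 -0.0629  0.1555] 0.77
scene cover [ 0.6189  0.3824 -0.0012] 0.31
scene unit [ 0.6505 -0.0591  0.0058] 0.74
scene test_spot [ 0.6569 -0.0145  0.0341] 0.9
top cover [ 0.6484 -0.0574  0.1521] 0.88
top test_spot [4.148e-01 1.290e-02 1.000e-04] 0.32
7.25 [ 0.64820636 -0.05711939  0.16667925] [-3.14012710e+00 -2.90156737e-04  1.70148915e+00] [-0.73991546  0.55140937 -1.31692378] 0.16940417739393424 24.996306002140045
```

View pics/c_scene.png

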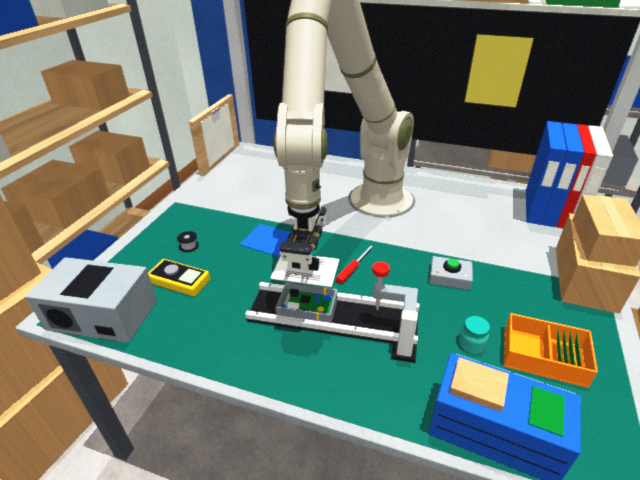

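>>> arm_command --pt "-0.2 -0.3 0 0 8" --pt "-0.4 -0.6 0 0 8" --pt "-0.66 -0.98 0 0 8" --pt "-0.66 -0.98 0 0 8"

```text
time: 7.65
tcp_pos: [0.5548, -0.1405, 0.1667]
orientation: [-3.136, 0.002, 1.696]
force: [0.4, -0.4, -0.9]
grip_width: 0.171
grasp_force: 25.0
```

>>> arm_command --pt "-0.3 -0.45 0 0 8" --pt "-0.66 -0.98 0 0 8" --pt "-0.66 -0.98 0 0 8"

```text
time: 7.95
tcp_pos: [0.4674, -0.2165, 0.167]
orientation: [-3.138, 0.001, 1.698]
force: [0.3, -0.1, -0.1]
grip_width: 0.173
grasp_force: 25.0
```

>>> arm_command --pt "-0.3 -0.45 0 0 8" --pt "-0.5 -0.8 0 0 8" --pt "-0.65 -1 0.1 0 8" --pt "-0.65 -1 0.3 0 8" --pt "-0.65 -1 0.5 0 8" --pt "-0.65 -1 0.5 0 8"

```text
time: 8.55
tcp_pos: [0.38, -0.2905, 0.1158]
orientation: [-3.139, -0.002, 1.701]
force: [-0.6, 0.0, -1.1]
grip_width: 0.17
grasp_force: 25.0
```

```bash
python3 - <<'E'
from h import *
look(["cover"],save="d")
s=get_state();print(s["time"],s["tcp_pos"],s["orientation"],s["force"],s["grip_width"],s["grasp_force"],s["joint_positions"])
E
```

```text
scene cover [ 0.3812 -0.2925  0.103 ] 0.82
top cover [ 0.3814 -0.2906  0.1035] 0.63
top cover [0.6375 0.1329 0.0654] 0.58
8.75 [ 0.38150271 -0.2909616   0.11827884] [3.14090632e+00 4.88764824e-04 1.70203814e+00] [ 0.45879962 -0.12315815 -1.75339412] 0.171615364756607 24.99634087085724 [ 0.78318594  0.48762693 -0.34383523  2.22913654  0.35339946  0.4739309
  0.29104838]
```

>>> arm_command --pt "0 0 0.2 0 8" --pt "0 0 0.4 0 8" --pt "0 0 0.6 0 8" --pt "0 0 0.75 0 8" --pt "0 0 0.85 0 8" --pt "0 0 0.92 0 8" --pt "0 0 0.97 0 8" --pt "0 0 0.97 0 8"

```text
time: 9.55
tcp_pos: [0.3809, -0.291, 0.0205]
orientation: [-3.141, -0.0, 1.702]
force: [-0.8, 0.9, -2.1]
grip_width: 0.175
grasp_force: 25.0
```

>>> arm_command --pt "0 0 0.01 0 8" --pt "0 0 0.01 0 8"

```text
time: 9.75
tcp_pos: [0.381, -0.2912, 0.02]
orientation: [3.141, 0.0, 1.701]
force: [0.3, -0.3, -1.6]
grip_width: 0.169
grasp_force: 25.0
```

>>> arm_command --pt "0 0 0.01 0 8" --pt "0 0 0.015 0 8" --pt "0 0 0.015 0 8"

```text
time: 10.05
tcp_pos: [0.3809, -0.2911, 0.0184]
orientation: [3.141, 0.0, 1.701]
force: [0.2, -0.4, 4.4]
grip_width: 0.169
grasp_force: 25.0
```

>>> arm_command --pt "0 0 0 0 40" --pt "0 0 0 0 40" --pt "0 0 0 0 40" --pt "0 0 0 0 40" --pt "0 0 0 0 40" --pt "0 0 0 0 40"

```text
time: 10.65
tcp_pos: [0.3808, -0.291, 0.0181]
orientation: [-3.142, -0.0, 1.701]
force: [-0.9, 0.3, 0.3]
grip_width: 0.431
grasp_force: 0.0
```

>>> arm_command --pt "0 0 -0.5 0 40" --pt "0 0 -1 0 40" --pt "0 0 -1 0 40" --pt "0 0 -1 0 40"

```text
time: 11.05
tcp_pos: [0.381, -0.2917, 0.1192]
orientation: [3.14, 0.002, 1.7]
force: [-0.2, -0.3, -0.2]
grip_width: 0.429
grasp_force: 0.0
```

>>> arm_command --pt "0.5 0.5 -0.5 0 0" --pt "1 1 -1 0 0" --pt "1 1 -1 0 0" --pt "1 1 -1 0 0" --pt "1 1 -1 0 0"

```text
time: 11.55
tcp_pos: [0.4693, -0.1763, 0.2187]
orientation: [3.139, 0.0, 1.706]
force: [-0.5, -0.5, -0.1]
grip_width: 0.052
grasp_force: 0.0
```

```bash
python3 - <<'E'
from h import *
look(["cover","unit","test_spot"],save="e")
s=get_state();print(s["time"],s["tcp_pos"],s["orientation"],s["force"],s["grip_width"])
E
```

```text
scene cover [ 0.3784 -0.2956  0.0028] 0.66
scene unit [ 0.6503 -0.0566  0.0084] 0.72
scene test_spot [ 0.6575 -0.015   0.0296] 0.7
top unit [ 0.6504 -0.0604  0.0078] 0.91
top test_spot [ 0.6578 -0.0189  0.0335] 0.83
11.95 [ 0.46612532 -0.17959842  0.21732256] [-3.14014504e+00 -5.31075596e-04  1.69993824e+00] [ 0.57194544 -0.13470806 -0.26612986] 0.0016647496633479877
```

View pics/e_top.png

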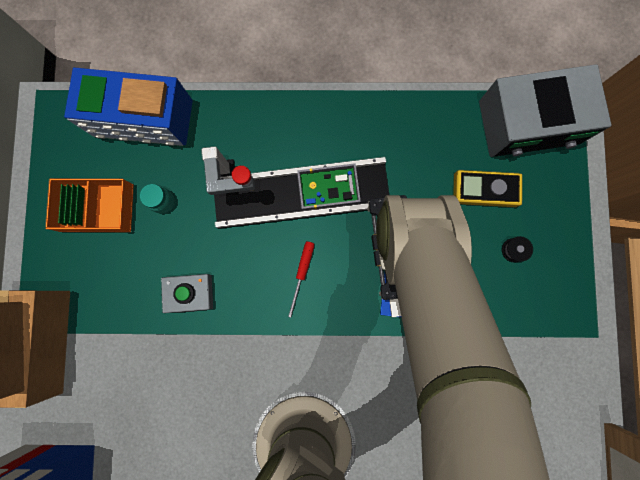

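>>> arm_command --pt "-0.08 0.5 0 0 0" --pt "-0.08 1 0 0 0" --pt "-0.08 1 0 0 0" --pt "-0.08 1 0 0 0"

```text
time: 12.35
tcp_pos: [0.5674, -0.1736, 0.2171]
orientation: [-3.14, -0.001, 1.702]
force: [-0.1, 0.2, -0.4]
grip_width: 0.005
grasp_force: 0.0
```

>>> arm_command --pt "0 0.5 0.2 0 0" --pt "0 0.97 0.5 0 0" --pt "0 0.97 0.9 0 0" --pt "0 0.97 0.9 0 0" --pt "0 0.97 0.9 0 0"

```text
time: 12.85
tcp_pos: [0.6613, -0.1617, 0.1277]
orientation: [-3.138, -0.001, 1.701]
force: [-0.4, -0.3, 0.8]
grip_width: 0.003
grasp_force: 0.0
```

```bash
cat >> h.py <<'E'
def spot(im=None,z=.034):
    im=im or get_image("top"); c=cv2.cvtColor(im["color"],cv2.COLOR_RGB2HSV); 
    m=cv2.inRange(c,(15,130,150),(32,255,255)); m[:165]=0; m[212:]=0; m[:,:210]=0; m[:,395:]=0
    n,l,st,ce=cv2.connectedComponentsWithStats(m); 
    for i in range(1,n):
        if st[i,4]>=5: print("yellow",st[i].tolist(),ce[i].round(1),ray(ce[i],z,im)[0].round(4))
E
python3 - <<'E'
from h import *
spot()
look(["cover","unit","test_spot","probe_tip","probe_knob"],save="f")
look(["unit","probe_knob"])
s=get_state();print(s["time"],s["tcp_pos"],s["orientation"],s["force"],s["grip_width"])
E
```

```text
yellow [310, 182, 6, 7, 35] [312.4 184.8] [ 0.6568 -0.019   0.034 ]
yellow [314, 205, 3, 2, 5] [314.8 205.6] [ 0.602  -0.0256  0.034 ]
scene cover [ 0.3832 -0.2934  0.0023] 0.65
scene unit [ 0.649  -0.0575  0.0065] 0.76
scene test_spot [ 0.655  -0.0163  0.0343] 0.72
scene probe_tip [0.6361 0.1335 0.0593] 0.68
scene probe_knob [0.635  0.1317 0.2135] 0.76
top unit [ 0.6526 -0.0607  0.0076] 0.74
top test_spot [ 0.6572 -0.0192  0.034 ] 0.85
top probe_tip [0.638  0.1308 0.0645] 0.52
top probe_knob [0.6352 0.1339 0.2087] 0.71
scene unit [ 0.6492 -0.0603  0.0083] 0.87
scene probe_knob [0.6345 0.131  0.2116] 0.73
top unit [ 0.6496 -0.0584  0.0084] 0.95
top probe_knob [0.64   0.1335 0.2071] 0.73
13.8 [ 0.66326686 -0.16108451  0.12798007] [-3.14140190e+00 -6.96716042e-05  1.70143469e+00] [ 0.47894905 -0.43661171  0.07013703] 0.0059732816001387854
```

>>> arm_command --pt "0 0 0.3 0 0" --pt "0 0 0.6 0 0" --pt "0 0 0.85 0 0" --pt "0 0 0.98 0 0" --pt "0 0 0.98 0 0"

```text
time: 14.3
tcp_pos: [0.6623, -0.1608, 0.0283]
orientation: [-3.139, -0.001, 1.702]
force: [-0.9, -0.0, -0.1]
grip_width: 0.002
grasp_force: 0.0
```

>>> arm_command --pt "0.1 0 0 0 0" --pt "0.15 0 0 0 0" --pt "0.25 0 0 0 0" --pt "0.35 0 0 0 0" --pt "0.45 0 0 0 0" --pt "0.5 0 0 0 0" --pt "0.5 0 0 0 0"

```text
time: 15.0
tcp_pos: [0.6571, -0.1103, 0.0308]
orientation: [3.141, -0.0, 1.703]
force: [0.3, 0.0, -0.4]
grip_width: 0.007
grasp_force: 0.0
```

```bash
python3 - <<'E'
from h import *
spot()
look(["unit","test_spot"],save="g")
s=get_state();print(s["time"],s["tcp_pos"],s["orientation"],s["force"],s["grip_width"])
E
```

```text
yellow [297, 184, 7, 6, 36] [300.  186.6] [0.6519 0.0132 0.034 ]
yellow [301, 207, 3, 2, 5] [302.2 207.4] [0.5972 0.0068 0.034 ]
scene unit [ 0.6426 -0.025   0.0068] 0.93
scene test_spot [0.6509 0.0166 0.0326] 0.56
top unit [ 0.6493 -0.0282  0.0059] 0.9
top unit [0.3781 0.2998 0.0599] 0.35
top test_spot [0.6507 0.0117 0.0321] 0.81
15.35 [ 0.65654201 -0.11153419  0.0298209 ] [-3.14111537e+00 -3.97952203e-04  1.70117756e+00] [-0.02407876  0.59470426 -0.90925302] 0.005636458660016499
```

>>> arm_command --pt "0.1 0 0 0 0" --pt "0.22 0 0 0 0" --pt "0.34 0 0 0 0" --pt "0.46 0 0 0 0" --pt "0.58 0 0 0 0" --pt "0.7 0 0 0 0" --pt "0.8 0 0 0 0" --pt "0.8 0 0 0 0"

```text
time: 16.15
tcp_pos: [0.6463, -0.0294, 0.0303]
orientation: [3.141, -0.001, 1.704]
force: [-0.7, 0.5, 0.6]
grip_width: 0.007
grasp_force: 0.0
```

```bash
python3 - <<'E'
from h import *
spot()
look(["unit","test_spot","probe_tip"],save="i")
look(["unit","test_spot","probe_tip"])
s=get_state();print(s["time"],s["tcp_pos"],s["orientation"],s["force"],s["grip_width"])
E
```

```text
yellow [268, 188, 4, 3, 6] [269.8 188.7] [0.646  0.0913 0.034 ]
scene unit [0.6342 0.053  0.0047] 0.69
scene test_spot [0.6422 0.0978 0.0311] 0.84
scene test_spot [0.6232 0.3781 0.0008] 0.59
scene probe_tip [0.639  0.1325 0.0564] 0.65
top unit [0.6369 0.0548 0.0071] 0.9
top test_spot [0.6412 0.0946 0.0314] 0.55
top probe_tip [0.6371 0.1309 0.0666] 0.76
top probe_tip [0.6375 0.1325 0.2055] 0.37
scene unit [0.6303 0.0546 0.0088] 0.89
scene unit [ 0.3753 -0.2915 -0.003 ] 0.71
scene test_spot [0.6437 0.099  0.0336] 0.92
scene probe_tip [0.6397 0.1318 0.0617] 0.79
top unit [0.6394 0.0519 0.0087] 0.82
top test_spot [0.6436 0.0939 0.0299] 0.59
top probe_tip [0.6371 0.1315 0.0637] 0.6
top probe_tip [0.6411 0.0947 0.0328] 0.59
17.0 [ 0.64632024 -0.03226264  0.03006143] [-3.14148439e+00  1.49068373e-05  1.70138884e+00] [0.42480094 0.28657314 0.46812331] 0.0031744210208266258
```

View pics/i_top.png

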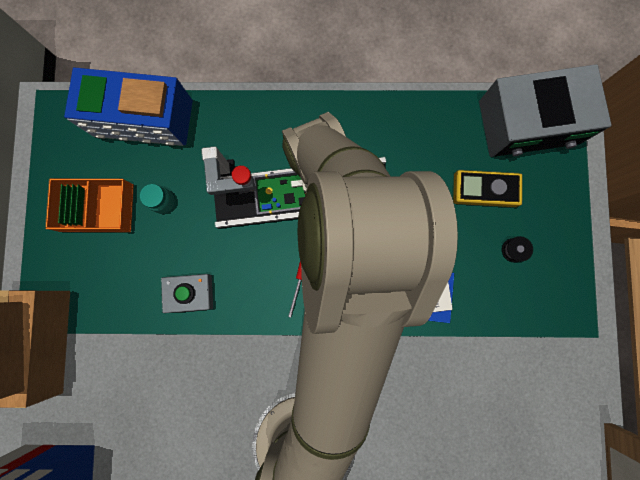

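>>> arm_command --pt "0.08 0 0 0 0" --pt "0.16 0 0 0 0" --pt "0.22 0 0 0 0" --pt "0.27 0 0 0 0" --pt "0.31 0 0 0 0" --pt "0.34 0 0 0 0" --pt "0.35 0 0 0 0" --pt "0.35 0 0 0 0"

```text
time: 17.8
tcp_pos: [0.6418, 0.003, 0.0301]
orientation: [3.142, -0.0, 1.702]
force: [0.5, 0.3, -0.3]
grip_width: 0.005
grasp_force: 0.1
```

```bash
python3 - <<'E'
from h import *
look(["unit","test_spot","probe_tip"],save="j")
look(["unit","test_spot","probe_tip"])
look(["unit","test_spot","probe_tip"])
s=get_state();print(s["time"],s["tcp_pos"],s["orientation"],s["force"],s["grip_width"])
a=cv2.imread("pics/j_scene.png")[230:380,240:440]; cv2.imwrite("pics/j_crop.png",cv2.resize(a,None,fx=4,fy=4,interpolation=cv2.INTER_CUBIC))
E
```

```text
scene unit [0.6308 0.0867 0.007 ] 0.97
scene unit [0.6343 0.1322 0.2118] 0.29
scene test_spot [0.6351 0.1314 0.0334] 0.83
scene probe_tip [0.6393 0.1362 0.0613] 0.86
scene probe_tip [0.6349 0.1319 0.2116] 0.28
top unit [0.6332 0.085  0.0079] 0.79
top unit [0.6367 0.1299 0.0671] 0.66
top test_spot [0.6369 0.1256 0.0313] 0.96
top probe_tip [0.6362 0.1331 0.0655] 0.6
top probe_tip [0.6379 0.1335 0.2061] 0.15
scene unit [0.6299 0.0906 0.0066] 0.79
scene test_spot [0.6371 0.1311 0.0353] 0.73
scene test_spot [0.6339 0.1311 0.2138] 0.61
scene probe_tip [0.6386 0.1337 0.0603] 0.85
top unit [0.6343 0.0838 0.0068] 0.55
top test_spot [0.6371 0.1236 0.0336] 0.98
top probe_tip [0.6365 0.1309 0.0645] 0.58
scene unit [0.3752 0.3022 0.0598] 0.52
scene test_spot [0.6364 0.1292 0.0341] 0.88
scene probe_tip [0.6404 0.134  0.0594] 0.57
top unit [0.375  0.3012 0.0592] 0.64
top unit [0.6316 0.0845 0.0082] 0.58
top test_spot [0.6401 0.1237 0.0332] 0.94
top probe_tip [0.6358 0.1292 0.0635] 0.85
19.0 [0.64179519 0.00249107 0.03008673] [-3.14156126e+00 -2.86534227e-05  1.70140861e+00] [-0.09089706  0.61895315 -0.54413718] 0.002949176943271521
```

View pics/j_crop.png

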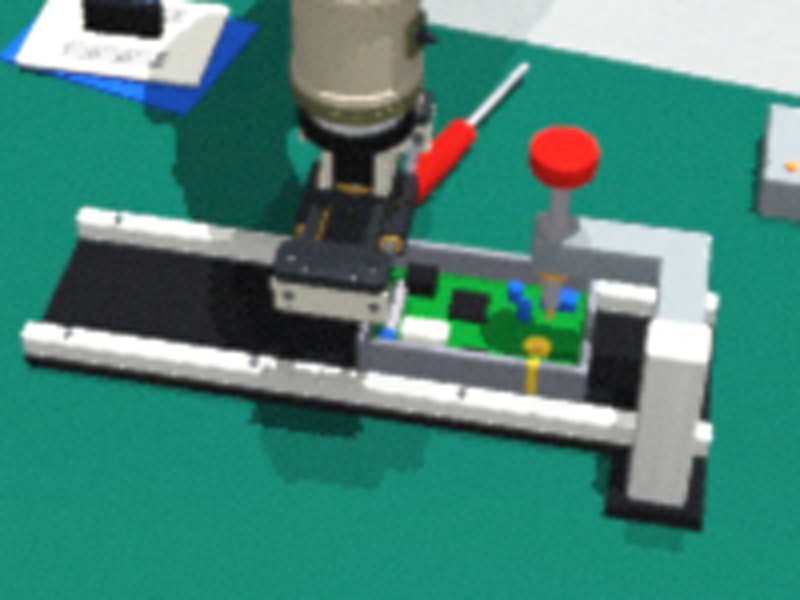

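```bash
python3 - <<'E'
from h import *
im=get_image("scene")
c=cv2.cvtColor(im["color"],cv2.COLOR_RGB2HSV); m=cv2.inRange(c,(15,120,110),(35,255,255)); m[:290]=0; m[335:]=0;m[:,:355]=0;m[:,:]=m;m[:,395:]=0
n,l,st,ce=cv2.connectedComponentsWithStats(m)
for i in range(1,n): print(st[i].tolist(),ce[i],ray(ce[i],.034,im)[0].round(4))
print("tip",ray([(377.5,309.5),(377.5,308),(378,310.5)],.066,im).round(4))
print("spot hand",ray((374,316.2),.034,im).round(4))
k=(im["color"][...,0]>150)&(im["color"][...,1]<70); k[:255]=0;k[285:]=0;k[:,:365]=0;k[:,395:]=0
print("knob",rect(k,.208,im))
E
```

```text
[376, 299, 5, 1, 5] [378. 299.] [0.5726 0.1231 0.034 ]
[377, 308, 1, 2, 2] [377.  308.5] [0.6087 0.129  0.034 ]
[371, 314, 7, 14, 46] [373.39130435 318.86956522] [0.6484 0.1288 0.034 ]
tip [[0.6423 0.1364 0.066 ]
 [0.6371 0.1351 0.066 ]
 [0.6453 0.1385 0.066 ]]
spot hand [[0.6386 0.128  0.034 ]]
knob ((643.9365234375, 134.93283081054688), (51.66866683959961, 36.281105041503906), 12.518817901611328)
```

>>> arm_command --pt "0.015 0 0 0 0" --pt "0.03 0 0 0 0" --pt "0.045 0 0 0 0" --pt "0.058 0 0 0 0" --pt "0.058 0 0 0 0" --pt "0.058 0 0 0 0"

```text
time: 19.65
tcp_pos: [0.641, 0.0084, 0.0301]
orientation: [-3.141, -0.0, 1.702]
force: [0.5, -3.2, 1.0]
grip_width: 0.004
grasp_force: 1.2
```

```bash
python3 - <<'E'
from h import *
for i in range(3): look(["unit","test_spot","probe_tip"],save="k")
s=get_state();print(s["time"],s["tcp_pos"],s["orientation"],s["force"],s["grip_width"])
a=cv2.imread("pics/k_scene.png")[280:330,345:405]; cv2.imwrite("pics/k_crop.png",cv2.resize(a,None,fx=10,fy=10,interpolation=cv2.INTER_CUBIC))
E
```

```text
scene unit [0.6303 0.0943 0.0099] 0.58
scene test_spot [0.637  0.1331 0.0297] 0.91
scene probe_tip [0.6398 0.1377 0.0593] 0.64
top unit [0.6337 0.0915 0.0085] 0.73
top test_spot [0.6334 0.129  0.0316] 0.84
top probe_tip [0.6363 0.1323 0.0649] 0.51
top probe_tip [0.6377 0.1306 0.0297] 0.2
scene unit [0.6319 0.0919 0.0059] 0.71
scene unit [0.6353 0.132  0.2123] 0.62
scene test_spot [0.6357 0.1374 0.0317] 0.58
scene probe_tip [0.6388 0.1354 0.0582] 0.72
top unit [0.6363 0.0931 0.0091] 0.82
top test_spot [0.6362 0.1303 0.0326] 0.82
top test_spot [0.6309 0.0907 0.0078] 0.59
top probe_tip [0.6375 0.1309 0.0651] 0.75
scene unit [0.6321 0.0917 0.0067] 0.83
scene unit [0.6354 0.1312 0.0623] 0.16
scene test_spot [0.6371 0.1353 0.0345] 0.85
scene probe_tip [0.6369 0.132  0.058 ] 0.87
top unit [0.6345 0.0915 0.0079] 0.66
top unit [0.6368 0.1276 0.0341] 0.58
top test_spot [0.6362 0.1319 0.0319] 0.75
top probe_tip [0.6374 0.1295 0.064 ] 0.51
20.85 [0.64109861 0.00834838 0.03012137] [ 3.14144863e+00 -1.61935743e-04  1.70143379e+00] [-0.99547628 -0.50031074 -0.19717459] 0.00691361731391144
```

View pics/k_crop.png

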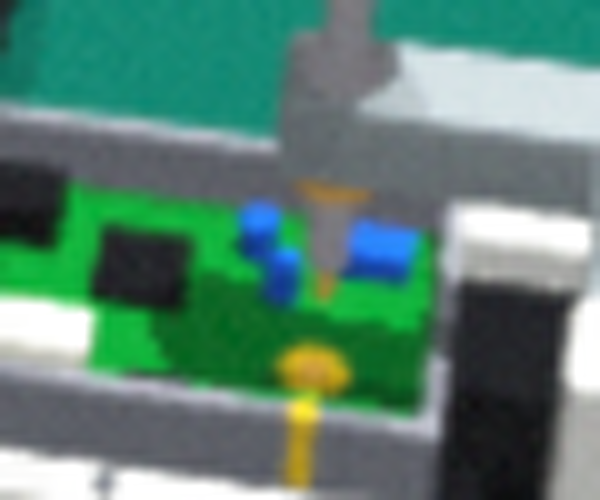

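```bash
python3 - <<'E'
from h import *
im=get_image("scene")
print(ray((377.3,309.6),.066,im).round(4),ray((376.2,316.6),.034,im).round(4))
P=np.array([[.6365,.1325,.066,1],[.6365,.1325,.034,1]])@im["extrinsics"].T
q=(P[:,:3]*[1,-1,-1])@im["K"].T; print(q[:,:2]/q[:,2:])
E
```

```text
[[0.6428 0.136  0.066 ]] [[0.6382 0.1339 0.034 ]]
[[376.56561569 307.62218884]
 [375.82612409 316.02708385]]
```

>>> arm_command --pt "-0.1 0 0 0 0" --pt "-0.2 0 0 0 0" --pt "-0.2 0 -0.3 0 0" --pt "-0.2 0 -0.6 0 0" --pt "-0.2 0 -1 0 0" --pt "-0.2 0 -1 0 0"

```text
time: 21.5
tcp_pos: [0.6465, -0.0125, 0.1351]
orientation: [3.134, 0.001, 1.7]
force: [0.8, 0.6, 0.4]
grip_width: 0.002
grasp_force: 0.0
```

>>> arm_command --pt "0 0.12 -0.5 0 0" --pt "0 0.12 -1 0 0" --pt "0 0.12 -1 0 0" --pt "0 0.12 -1 0 0"

```text
time: 21.9
tcp_pos: [0.6561, -0.0111, 0.2311]
orientation: [3.139, 0.001, 1.7]
force: [0.3, -0.5, -1.0]
grip_width: 0.001
grasp_force: 0.0
```

>>> arm_command --pt "0 0 -0.2 0 0" --pt "0.3 0 -0.2 0 0" --pt "0.6 0 -0.2 0 0" --pt "0.6 0 -0.2 0 0"

```text
time: 22.3
tcp_pos: [0.6462, 0.0538, 0.2485]
orientation: [-3.139, -0.002, 1.707]
force: [-0.5, 0.5, -0.8]
grip_width: 0.002
grasp_force: 0.0
```

```bash
python3 - <<'E'
from h import *
for i in range(2): look(["unit","test_spot","probe_knob","probe_tip"])
s=get_state();print(s["time"],s["tcp_pos"],s["orientation"],s["force"],s["grip_width"])
E
```

```text
scene unit [0.6264 0.0923 0.0047] 0.6
scene test_spot [0.6377 0.1328 0.0341] 0.73
scene test_spot [0.6392 0.1337 0.058 ] 0.3
scene probe_knob [0.6345 0.1292 0.2121] 0.57
scene probe_tip [0.6406 0.1357 0.0605] 0.84
top test_spot [0.6374 0.1313 0.0329] 0.59
top probe_knob [0.636  0.1338 0.2067] 0.54
top probe_tip [0.6381 0.1312 0.0286] 0.29
scene unit [0.6294 0.0937 0.01  ] 0.56
scene test_spot [0.6369 0.134  0.0331] 0.97
scene probe_knob [0.6354 0.1325 0.2124] 0.88
scene probe_tip [0.6391 0.1332 0.0593] 0.75
top test_spot [0.6353 0.1307 0.0342] 0.62
top probe_knob [0.6397 0.1316 0.2083] 0.64
23.3 [0.64772928 0.04945014 0.2500884 ] [-3.14154485e+00  1.01198978e-05  1.70135699e+00] [-0.36836693  0.58847099  0.21886722] 0.005820117971396206
```

>>> arm_command --pt "0.4 0 0 0 0" --pt "0.83 0 0 0 0" --pt "0.83 0 0 0 0" --pt "0.83 0 0.15 0 0" --pt "0.83 0 0.3 0 0" --pt "0.83 0 0.3 0 0"

```text
time: 23.9
tcp_pos: [0.6357, 0.1294, 0.2168]
orientation: [-3.137, 0.001, 1.7]
force: [0.5, -0.8, 0.5]
grip_width: 0.008
grasp_force: 0.0
```

>>> arm_command --pt "0 0 0.05 0 0" --pt "0 0 0.1 0 0" --pt "0 0 0.15 0 0" --pt "0 0 0.2 0 0" --pt "0 0 0.25 0 0" --pt "0 0 0.25 0 0"

```text
time: 24.5
tcp_pos: [0.6368, 0.1318, 0.1944]
orientation: [-3.141, -0.0, 1.701]
force: [0.0, -0.4, 0.2]
grip_width: 0.01
grasp_force: 0.0
```

>>> arm_command --pt "0 0 0.03 0 0" --pt "0 0 0.06 0 0" --pt "0 0 0.1 0 0" --pt "0 0 0.1 0 0"

```text
time: 24.9
tcp_pos: [0.6368, 0.132, 0.1845]
orientation: [-3.141, -0.0, 1.702]
force: [-0.6, -0.2, -0.3]
grip_width: 0.005
grasp_force: 0.0
```

>>> arm_command --pt "0 0 0.02 0 0" --pt "0 0 0.03 0 0" --pt "0 0 0.03 0 0"

```text
time: 25.2
tcp_pos: [0.6369, 0.132, 0.1822]
orientation: [3.142, -0.0, 1.702]
force: [-1.7, 0.5, 3.0]
grip_width: 0.008
grasp_force: 1.7
```

```bash
python3 - <<'E'
from h import *
for i in range(2): look(["test_spot","probe_knob","probe_tip"],save="m",cams=["scene"])
s=get_state();print(s["time"],s["tcp_pos"],s["orientation"],s["force"],s["grip_width"])
a=cv2.imread("pics/m_scene.png")[240:340,320:440]; cv2.imwrite("pics/m_crop.png",cv2.resize(a,None,fx=6,fy=6,interpolation=cv2.INTER_CUBIC))
E
```

```text
scene test_spot [0.6372 0.1316 0.0349] 0.85
scene test_spot [0.6383 0.1321 0.1829] 0.69
scene probe_knob [0.6345 0.1286 0.1806] 0.6
scene probe_tip [ 0.3812 -0.2921  0.0042] 0.74
scene probe_tip [0.6405 0.1308 0.0301] 0.64
scene test_spot [0.6366 0.132  0.0343] 0.7
scene test_spot [0.3757 0.3    0.0593] 0.56
scene probe_knob [0.6334 0.131  0.1814] 0.5
scene probe_tip [0.6425 0.1328 0.0285] 0.47
25.6 [0.636848   0.13202341 0.18221258] [ 3.14158188e+00 -2.72072099e-04  1.70156052e+00] [-1.1381942   1.42958128  4.42669343] 0.005576266233993356
```

View pics/m_crop.png

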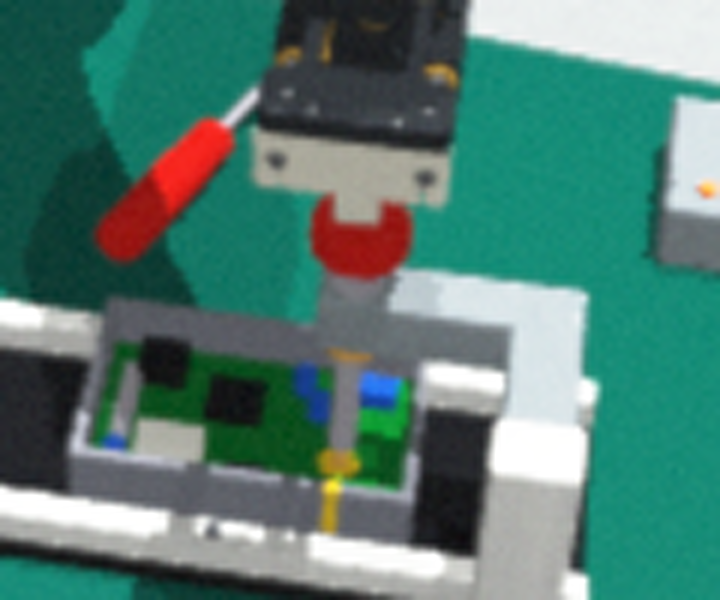

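>>> arm_command --pt "0 0 0.005 0 0" --pt "0 0 0.01 0 0" --pt "0 0 0.01 0 0"

```text
time: 25.9
tcp_pos: [0.6369, 0.132, 0.182]
orientation: [3.141, -0.0, 1.701]
force: [-3.6, 0.2, 11.2]
grip_width: 0.002
grasp_force: 5.7
```

>>> arm_command --pt "0 0 -0.2 0 0" --pt "0 0 -0.6 0 0" --pt "0 0 -0.6 0 0"

```text
time: 26.2
tcp_pos: [0.6392, 0.1323, 0.2454]
orientation: [3.135, -0.001, 1.701]
force: [-0.0, 0.1, -1.0]
grip_width: 0.006
grasp_force: 0.0
```

>>> arm_command --pt "0.3 -0.4 0 0 0" --pt "0.67 -0.79 0 0 0" --pt "0.67 -0.79 0 0 0" --pt "0.67 -0.79 0 0 0"

```text
time: 26.6
tcp_pos: [0.5491, 0.1885, 0.241]
orientation: [3.142, 0.0, 1.704]
force: [0.6, -0.1, 0.2]
grip_width: 0.006
grasp_force: 0.0
```

>>> arm_command --pt "0.3 -0.4 0 0 0" --pt "0.67 -0.79 0 0 0" --pt "0.67 -0.79 0 0 0" --pt "0.67 -0.79 0 0 0"

```text
time: 27.0
tcp_pos: [0.4634, 0.244, 0.241]
orientation: [3.141, 0.0, 1.702]
force: [0.4, -0.6, 0.6]
grip_width: 0.001
grasp_force: 0.0
```

>>> arm_command --pt "0.3 -0.4 0 0 0" --pt "0.67 -0.79 0.5 0 0" --pt "0.67 -0.79 0.9 0 0" --pt "0.67 -0.79 0.9 0 0" --pt "0.67 -0.79 0.9 0 0"

```text
time: 27.5
tcp_pos: [0.3768, 0.2991, 0.15]
orientation: [-3.139, 0.002, 1.7]
force: [0.4, -0.3, -0.6]
grip_width: 0.004
grasp_force: 0.0
```

```bash
python3 - <<'E'
from h import *
look(["start_button_top","test_spot","probe_knob","unit"])
look(["start_button_top"])
s=get_state();print(s["time"],s["tcp_pos"],s["orientation"],s["force"])
E
```

```text
scene start_button_top [0.375  0.3    0.0641] 0.47
scene test_spot [0.6364 0.1341 0.0316] 0.55
scene probe_knob [0.6344 0.1303 0.1821] 0.54
scene unit [0.6306 0.0922 0.0071] 0.93
top start_button_top [0.3783 0.3013 0.0599] 0.49
top start_button_top [ 0.3802 -0.2932  0.0036] 0.33
top test_spot [0.6384 0.129  0.0342] 0.68
top probe_knob [0.6384 0.1335 0.1757] 0.65
top unit [0.6299 0.0892 0.0078] 0.94
top unit [0.6357 0.1317 0.0344] 0.48
scene start_button_top [0.3726 0.2996 0.0594] 0.53
top start_button_top [0.3789 0.3011 0.0589] 0.51
28.2 [0.37583594 0.30018831 0.15121677] [ 3.14143202e+00 -9.52172356e-05  1.70133841e+00] [-0.17427614 -0.23301136  0.12686821]
```

Button top is near z 0.060. Descend to 0.062, then press in small steps.

>>> arm_command --pt "0 0 0.3 0 0" --pt "0 0 0.6 0 0" --pt "0 0 0.8 0 0" --pt "0 0 0.88 0 0" --pt "0 0 0.88 0 0"

```text
time: 28.7
tcp_pos: [0.3751, 0.2999, 0.0624]
orientation: [-3.14, 0.001, 1.702]
force: [-1.1, -0.9, 1.7]
grip_width: 0.006
grasp_force: 0.5
```

>>> arm_command --pt "0 0 0.02 0 0" --pt "0 0 0.04 0 0" --pt "0 0 0.06 0 0" --pt "0 0 0.06 0 0"

```text
time: 29.1
tcp_pos: [0.376, 0.3005, 0.0575]
orientation: [3.141, -0.001, 1.701]
force: [-1.2, 0.8, 4.1]
grip_width: 0.008
grasp_force: 2.0
```

>>> arm_command --pt "0 0 0.01 0 0" --pt "0 0 0.02 0 0" --pt "0 0 0.02 0 0"

```text
time: 29.4
tcp_pos: [0.376, 0.3005, 0.0561]
orientation: [3.14, -0.001, 1.701]
force: [-3.4, -2.1, 19.3]
grip_width: 0.003
grasp_force: 9.4
```

19 N, well above the 5 N, so the button is fully in. I'll retreat and check before handing in.

>>> arm_command --pt "0 0 -0.5 0 0" --pt "0 0 -1 0 0" --pt "0 0 -1 0 0" --pt "0 0 -1 0 0" --pt "0 0 -1 0 0"

```text
time: 29.9
tcp_pos: [0.3757, 0.2995, 0.1544]
orientation: [-3.141, 0.001, 1.701]
force: [-1.3, 0.3, -0.6]
grip_width: 0.006
grasp_force: 0.0
```

```bash
python3 - <<'E'
from h import *
look(["cover","test_spot","probe_knob","unit"],save="z")
s=get_state();print(s["time"],s["tcp_pos"],s["force"])
E
```

```text
scene cover [ 0.3849 -0.2935  0.0036] 0.59
scene cover [0.6395 0.1359 0.0323] 0.29
scene probe_knob [0.6341 0.1302 0.1825] 0.79
scene unit [0.6312 0.0929 0.0073] 0.84
scene unit [0.6364 0.1323 0.1817] 0.62
top cover [ 0.3812 -0.2925  0.0099] 0.78
top test_spot [0.6365 0.1292 0.0344] 0.7
top probe_knob [0.6404 0.1335 0.1794] 0.6
top unit [0.6322 0.0898 0.0101] 0.57
top unit [0.6371 0.1332 0.0349] 0.16
30.4 [0.37566338 0.30015619 0.15486363] [0.85476384 0.48974929 0.05734666]
```

View pics/z_scene.png

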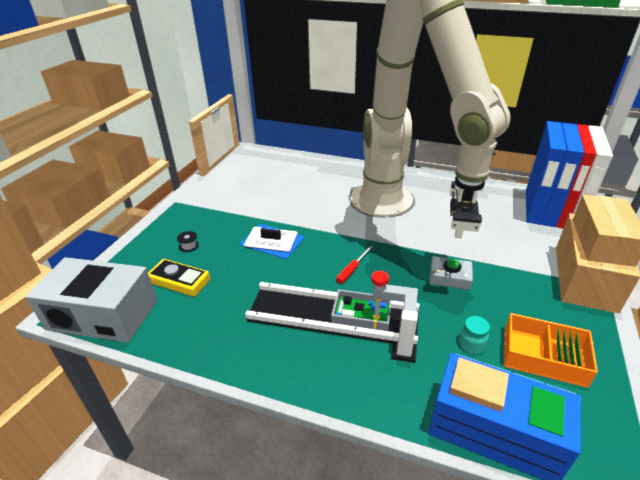

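The cover lies handle up on the pad (272,238), the probe is down on the unit (377,310), the bystanders are where they were, and the arm is clear.

```bash
python3 -c "
from workcell import *
print(finish_job())"
```

```text
the job is handed in; nothing more can be done
None
```

I finished every step and handed the job in at about 30 s of the 72 s limit. The hand-in gave no verdict, but the last picture shows the cover handle up on the pad, the probe down on the test spot, the bystanders in place and the arm clear, and the start button was pressed to its stop.

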